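# Set out the glazes: each jar in its own drip dish, brush on its rest

### The job

Set the bench out for glazing: stand each of the three glaze jars upright in the drip dish that is glazed in the same colour as the jar, and lay the glaze brush in both notches of the wire brush rest. Set the jars down, do not drop or tip them, and leave the timer and the red scraper where they are.

Things in the scene. Friction and masses are not known exactly. Their poses are not given: they have to be found in the camera images.
- white_jar_mid (a point): glaze jar with a white body, a paper label and a black screw lid, 47 mm, with a white dab on top. Standing upright, round, 52 mm in diameter, 62 mm high with its lid (body to 53 mm), 0.13 to 0.25 kg. The point is the jar's centre, 31 mm above its base; z runs up the jar. Grasp it across the body from any side, in its upper half.
- green_jar_mid (a point): glaze jar with a dull green body, a paper label and a white screw lid, 43 mm, with a green dab on top; the smallest of the three. Standing upright, round, 48 mm in diameter, 56 mm high with its lid (body to 47 mm), 0.13 to 0.25 kg. The point is the jar's centre, 28 mm above its base; z runs up the jar. Grasp it across the body from any side, in its upper half.
- ochre_jar_mid (a point): glaze jar with an ochre (brown-yellow) body, a paper label and a black screw lid, 47 mm, with an ochre dab on top. Standing upright, round, 52 mm in diameter, 62 mm high with its lid (body to 53 mm), 0.13 to 0.25 kg. The point is the jar's centre, 31 mm above its base; z runs up the jar. Grasp it across the body from any side, in its upper half.
- white_dish_floor (a point): round, shallow stoneware drip dish glazed all over in off-white, standing loose on the table (0.22 kg): 80 mm across the rim, 20.5 mm high, wall 4 mm, inside floor about 65 mm across and flat. The point is the centre of the inside floor, 6 mm above the table; z is up.
- green_dish_floor (a point): round, shallow stoneware drip dish glazed all over in green, standing loose on the table (0.22 kg): 80 mm across the rim, 20.5 mm high, wall 4 mm, inside floor about 65 mm across and flat. The point is the centre of the inside floor, 6 mm above the table; z is up.
- ochre_dish_floor (a point): round, shallow stoneware drip dish glazed all over in ochre, standing loose on the table (0.22 kg): 80 mm across the rim, 20.5 mm high, wall 4 mm, inside floor about 65 mm across and flat. The point is the centre of the inside floor, 6 mm above the table; z is up.
- brush_mid (a point): glaze brush lying on the table, 173 mm long; wooden handle 12 mm wide and 11 mm thick, dark bristles at the -y end. The point is where it balances, inside the handle 5.5 mm above the table; 60 mm of handle to +y of it, 112 mm of brush to -y. y runs along the brush, x across it, z up. Grasp it across x here. A chest 186 mm high (196 with callipers on it) stands between brush and rest.
- rest_seat (a point): bent-wire brush rest, loose (0.2 kg): wooden foot 84 mm (y) x 50 mm (x) x 10 mm; upright wires at y = -30 and +30 mm, each bent to an open notch along x: bottom 15 mm wide and 26 mm above the table, sides sloping out to peaks 42 mm apart, 42 mm high. The point, 31.5 mm up, is where the brush's point is when it lies in both notches, along y, either way round.
- kitchen_timer: orange and white clockwork timer, 64 mm across, 42 mm high; origin under its centre; not part of the job
- kidney: red rubber kidney-shaped scraper lying flat, 44 x 85 x 8 mm; origin under its centre; not part of the job

How it is judged (in metres and radians):
At the end, for the whole second after the job is handed in: Each jar stands upright on the floor of the dish of its own colour (axes within 10 mm), dishes on the table; the brush lies in both notches of the rest, its point within 28 mm and its length within 0.2 rad of the rest's; all released and at rest (horizontal distance between white_jar_mid and white_dish_floor below 0.01 m and z of white_jar_mid in the frame of white_dish_floor below 0.035 m and angle between each of white_jar_mid, green_jar_mid, ochre_jar_mid's own z axis and vertical below 0.08 rad and height (world z) of each of white_dish_floor, green_dish_floor, ochre_dish_floor below 0.01 m and linear speed of each of white_jar, green_jar, ochre_jar, brush below 0.02 m/s and horizontal distance between green_jar_mid and green_dish_floor below 0.01 m and z of green_jar_mid in the frame of green_dish_floor below 0.032 m and horizontal distance between ochre_jar_mid and ochre_dish_floor below 0.01 m and z of ochre_jar_mid in the frame of ochre_dish_floor below 0.035 m and horizontal distance between brush_mid and rest_seat below 0.028 m and z of brush_mid in the frame of rest_seat between -0.006 and 0.006 m and angle between the y axis of brush_mid and the y axis of rest_seat, either way round below 0.2 rad and angle between rest_seat's own z axis and vertical below 0.1 rad); the robot touches nothing.
It fails at once if a jar is dropped: it falls freely for more than about 3 cm ((linear speed of white_jar above 0.8 m/s and contact force between white_jar and the fingers below 0.05 N) or (linear speed of green_jar above 0.8 m/s and contact force between green_jar and the fingers below 0.05 N) or (linear speed of ochre_jar above 0.8 m/s and contact force between ochre_jar and the fingers below 0.05 N)).
It fails at once if a jar is tipped by more than about 30 degrees (angle between any of white_jar_mid, green_jar_mid, ochre_jar_mid's own z axis and vertical above 0.55 rad).
It fails at once if the timer or the red scraper is pushed more than 3 cm from its place (distance of any of kitchen_timer, kidney from where it was at the start of the episode above 0.03 m).
It also fails if it takes over 99 s, if anything falls off the work surface, if the arm or the gripper's body presses on something with over 40 N, if the wrist force passes 120 N, or if a joint passes its speed limit or range.

### The arm

A 6-joint arm with a two-finger parallel gripper is mounted at the origin on a cart in front of the work surface, level with it; the furniture and walls round the work are solid. World frame = base frame: x ahead of the robot, y to its left, z up, the work surface at z = 0. Lengths are in mm, angles in rad, forces in N, time in s.
With the tool pointing down it reaches from about 275 to 825 mm from the base axis. Payload 5.2 kg.
Tool frame: the origin (TCP) lies midway between the tips of the shut fingers; the grasp point (between the pads) lies 19 mm behind it; z points along the fingers, x is the direction in which the jaws open and shut, and the axes are right-handed (so a half turn about z gives the same grasp; the last joint's range is limited). The gripper opens to 93 mm and grips with 3 to 60 N. Pads are 15 mm wide; open, the fingers measure 128 mm over their backs; the gripper's body (75 mm by 188 mm) begins 65 mm behind the grasp point.
Start: joints at [0.912, 0.259, 1.535, -0, 1.348, -0.203], TCP at [242.079, 493.865, 218.653] pointing down, gripper open.
Joint ranges: [-3.14, 3.14], [-0.91, 2.08], [0.19, 2.58], [-1.22, 4.36], [0.22, 2.71], [-3.12, 3.12]. Speed limits (rad/s): [2.57, 2.57, 3.14, 3.14, 3.14, 3.14].

### API

Orientations are given as a rotation vector (axis times angle).
In Python, from plant import arm gives the robot as it stands. The module is installed in compiled form; this text tells all that it offers.
- The arm moves only by the shell command python3 -m pendant 'ROWS' [FORCE]. ROWS is a JSON object of lists of equal length, an entry for each row: "offset": the shift along the tool's x, y, z in mm, a list of three; "angular": the turn, a rotation vector about the tool's x, y, z in degrees, a list of three; "fingers": the closure, from 0 (fully open) to 1 (shut). In form: {"offset": [[x, y, z], ...], "angular": [[ax, ay, az], ...], "fingers": [fingers, ...]}. A call has 1 to 8 rows; each row is the pose to reach, as a shift and turn from the pose commanded when the call began, along the tool's axes at that moment; what a row does not reach only later rows make up. A row lasts 1/8 s, in which the tool goes at most 62.5 mm and 10.7 degrees, less where a joint would pass 70% of its speed; a pose out of reach is approached as far as the arm can. A call with a gripper value outside its range is refused whole. The fingers move at their own pace and stop on an object; FORCE is the grip in N (left out, the last holds). Time passes only in rows, so rows that repeat a pose let the fingers close. It gives the time, the measured TCP pose, the force and the opening at its end, in the units of the state.
- arm.state(): the state, without advancing time (a new reading comes with each control period).
- arm.capture(name): name is "side" or "top"; returns a dict with "img" (400x640x3 uint8, red, green, blue), "camera_matrix" (3x3 intrinsics, pixels), "distortion" ([k1, k2, p1, p2, k3] as OpenCV has them; the pictures are not rectified), "position" and "rotation" of the camera in the world. Camera axes: x right, y up, looking along -z (the intrinsics and any distortion apply to the point x, -y, -z); pixel columns grow to the right and rows downward; lengths in mm; the calibration is good to about 2 mm. A picture is of the moment at which its call begins. There is no depth.
- arm.close_job(): hands the job in, once; it reports no verdict.
Trained networks look in the newest picture that a camera, given by its name, has taken for a name from the list of things; names that differ only in an ending like _2 or _b are one class to them, and where a whole thing is asked for, a point or a joint stands for the part that bears it (a point fixed in the world has none). Each returns a list of dicts, best first, with "score" (0 to 1); they miss things now and then, are a little off and sometimes report something else, mostly with a low value. They report only what shows in the picture. A call takes as long as a camera call.
- arm.search_frame(camera, name): "xy" ([column, row] as shares, 0 to 1, of the picture: columns of its width, rows of its height, amid what is visible of it).
- arm.masks_of(camera, name): "mask" (400x640 bool, what is visible of it) and "xy" ([column, row] as shares, 0 to 1, of the picture: columns of its width, rows of its height, amid what is visible of it).
- arm.spot_point(camera, name): "xy" ([column, row] as shares, 0 to 1, of the picture: columns of its width, rows of its height: a listed point, or the origin of a listed thing).
The state is a dict: "clock": time; "joint_pos": joint angles; "joint_vel": joint speeds; "tau": joint torques, N m; "eef_pos": TCP position; "ee_rot": TCP orientation; "force": force on the tool from outside, world axes, zero at the start; "moment": the same for the moment, N m; "grip_width": opening from 0.0 (shut) to 1.0 (fully open).
Only numpy, scipy, OpenCV 4.12 (cv2) and the standard library are available. Lean on these libraries where they do the work, as an engineer would, in place of code of your own. Each camera call takes 0.05 s, during which the arm holds its last target.

## Working session

There is one attempt and no reset: what is moved stays moved. The work goes in short steps, Python scripts to look and compute and a shell command to move; the robot and the scene stay as the last step left them, time stands still between calls to the robot, and variables do not carry over. Pictures are saved under pics/ and viewed, and the job is handed in when it is done.

```bash
mkdir -p pics
cat > h.py <<'E'
import numpy as np, cv2
from plant import arm
def cap(n,f=None):
    c=arm.capture(n)
    if f: cv2.imwrite('pics/'+f,c['img'][:,:,::-1])
    return c
def ray(c,xy):
    K=np.array(c['camera_matrix'],float);d=np.array(c['distortion'],float)
    p=cv2.undistortPoints(np.array([[[xy[0]*640,xy[1]*400]]],float),K,d)[0,0]
    R=np.array(c['rotation'],float)
    if R.shape!=(3,3): R=cv2.Rodrigues(R)[0]
    v=R@np.array([p[0],-p[1],-1.]);return np.array(c['position'],float),v/np.linalg.norm(v)
def atz(c,xy,z):
    o,v=ray(c,xy);return o+v*(z-o[2])/v[2]
E
python3 - <<'E'
from h import *
print(arm.state())
for n in('side','top'):
    c=cap(n,n+'0.png');print(n,c['position'],c['rotation'],c['camera_matrix'],c['distortion'])
    for t,z in dict(white_jar_mid=31,green_jar_mid=28,ochre_jar_mid=31,white_dish_floor=6,green_dish_floor=6,ochre_dish_floor=6,brush_mid=5.5,rest_seat=31.5,kitchen_timer=0,kidney=0).items():
        print(t,[(round(r['score'],2),(np.array(r['xy'])*[640,400]).round(),atz(c,r['xy'],z).round(1)) for r in arm.spot_point(n,t)[:3]])
E
```

```text
{'clock': 0.0, 'joint_pos': array([ 9.12144173e-01,  2.59307330e-01,  1.53607976e+00, -3.71879665e-06,
        1.34799343e+00, -2.02818829e-01]), 'joint_vel': array([-0.00118375, -0.00172906,  0.00047797, -0.00261564, -0.00077511,
        0.00021738]), 'tau': array([ 1.22006873e-03, -4.37309968e+01, -2.84005523e+01,  7.20875035e-02,
        4.12976684e-02, -1.90240021e-04]), 'eef_pos': array([241.76427721, 493.40649263, 217.83824051]), 'ee_rot': array([ 2.66539341e+00,  1.66173205e+00, -2.63108638e-03]), 'force': array([-0.28229262, -0.58679021, -0.09448208]), 'moment': array([-0.01352421,  0.00666809,  0.04153278]), 'grip_width': 0.9983410721333634}
side [ 313.37020741 -692.92782554  896.38725993] [ 0.73158573 -0.10488854 -0.27822337] [[365.69258306   0.         323.98414418]
 [  0.         365.69258306 198.21988443]
 [  0.           0.           1.        ]] [0.00069426 0.         0.         0.         0.        ]
white_jar_mid []
green_jar_mid [(0.58, array([324., 157.]), array([593.9, 252. ,  28. ])), (0.47, array([287., 155.]), array([470.8, 302.7,  28. ]))]
ochre_jar_mid [(0.66
[... 1053 characters left out ...]
jar_mid [(0.65, array([233., 176.]), array([589. , 323.8,  31. ]))]
white_dish_floor [(0.95, array([229., 216.]), array([470.6, 331.4,   6. ]))]
green_dish_floor [(0.64, array([260., 214.]), array([478.5, 238. ,   6. ])), (0.44, array([195., 218.]), array([463.7, 434.8,   6. ]))]
ochre_dish_floor [(0.73, array([290., 180.]), array([585.8, 149.6,   6. ]))]
brush_mid [(0.45, array([466., 235.]), array([ 430. , -385. ,    5.5]))]
rest_seat [(0.98, array([194., 216.]), array([466.7, 431.3,  31.5]))]
kitchen_timer [(0.84, array([312., 163.]), array([645.1,  85.8,   0. ]))]
kidney [(0.66, array([248., 152.]), array([675.6, 286. ,   0. ])), (0.25, array([292., 180.]), array([588.5, 145.8,   0. ]))]
```

View pics/side0.png

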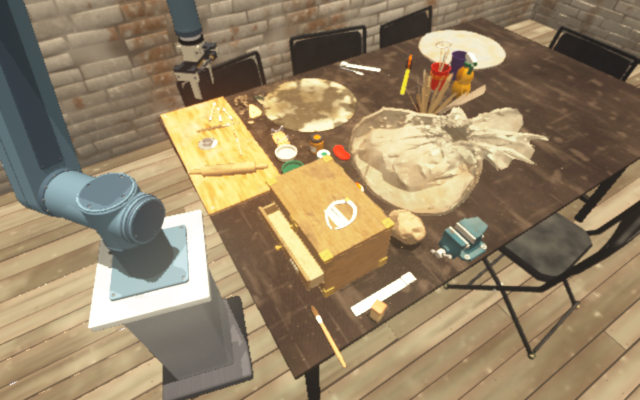

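View pics/top0.png

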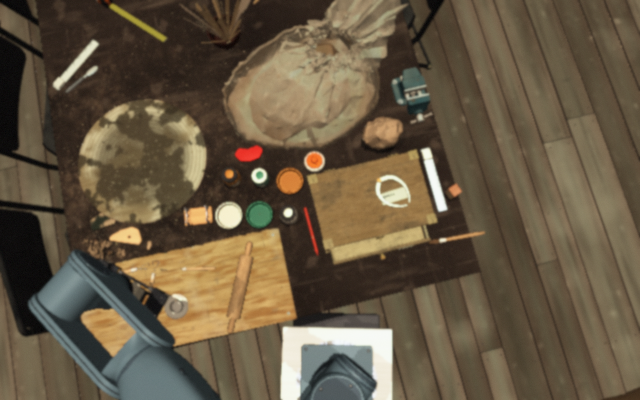

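Run:
```python
import cv2
a=cv2.imread('pics/top0.png');cv2.imwrite('pics/topc.png',cv2.resize(a[120:270,160:360],None,fx=4,fy=4,interpolation=cv2.INTER_CUBIC))
cv2.imwrite('pics/topb.png',cv2.resize(a[150:310,340:540],None,fx=3.5,fy=3.5,interpolation=cv2.INTER_CUBIC))
a=cv2.imread('pics/side0.png');cv2.imwrite('pics/sidec.png',cv2.resize(a[110:230,230:390],None,fx=5,fy=5,interpolation=cv2.INTER_CUBIC))
```

```text
(no output)
```

View pics/topc.png

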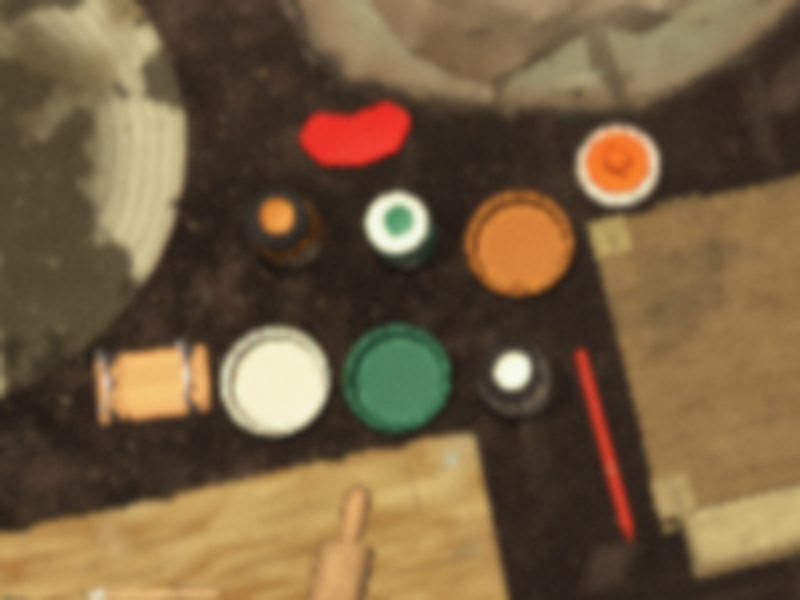

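View pics/topb.png

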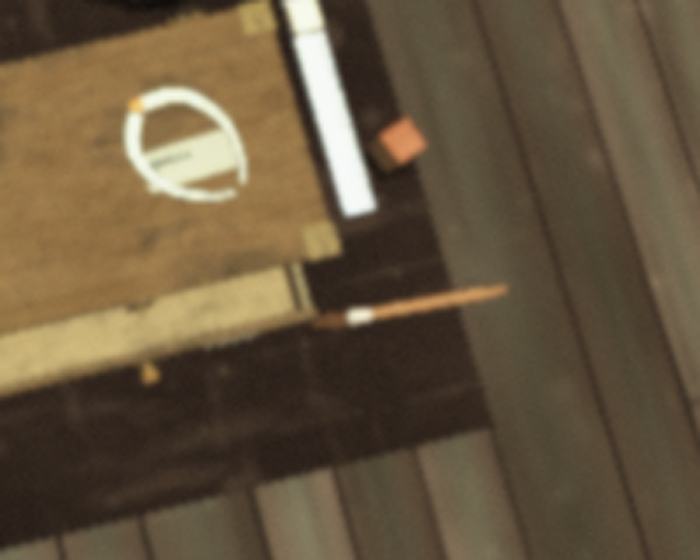

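View pics/sidec.png

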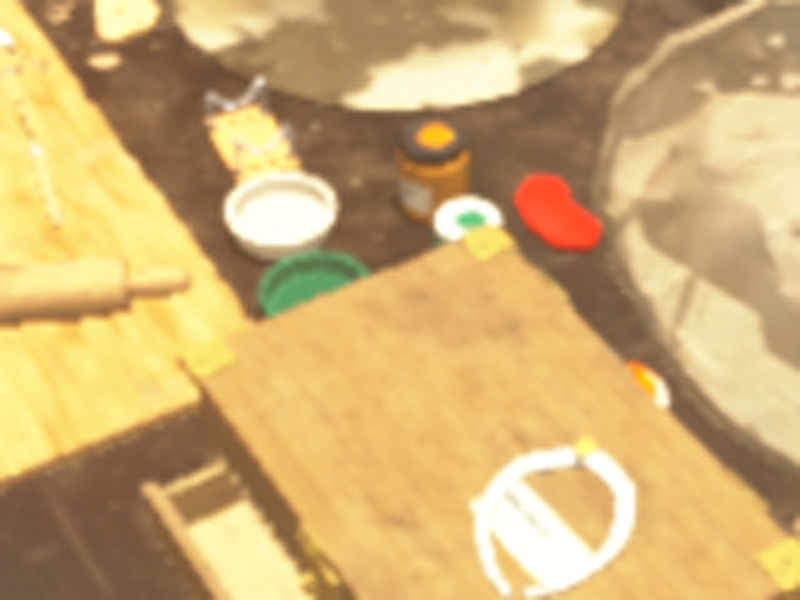

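Run:
```python
from h import *
c=cap('top')
def P(u,v,z): return atz(c,((160+u/4)/640,(120+v/4)/400),z).round(1)
def Q(u,v,z): return atz(c,((340+u/3.5)/640,(150+v/3.5)/400),z).round(1)
for n,a in dict(wj=(512,370,62),wjlid=(513,372,60),gj=(398,222,56),gdab=(398,219,57),oj=(278,216,63),wd=(275,380,20.5),gd=(398,378,20.5),od=(520,243,20.5),restw1=(103,385,30),restw2=(184,380,30),restf1=(208,378,10),chest_a=(590,220,186),chest_b=(662,520,186),pen1=(582,350,4),pen2=(630,540,4),boardcorner=(475,435,15)).items(): print(n,P(*a))
for n,a in dict(tip=(310,322,5.5),end=(506,289,5.5),ch=(340,245,186),ch2=(290,262,186),dr=(312,310,100)).items(): print(n,Q(*a))
for n in ['white_jar_mid','green_jar_mid','ochre_jar_mid','white_dish_floor','green_dish_floor','ochre_dish_floor','brush_mid','rest_seat']:
    for r in arm.masks_of('top',n)[:2]:
        ys,xs=np.nonzero(r['mask']); (mx,my),(w,h),an=cv2.minAreaRect(np.c_[xs,ys].astype(np.float32))
        e=(xs.min()+xs.max()+1)/2,(ys.min()+ys.max()+1)/2
        print(n,round(r['score'],2),len(xs),'rect',round(mx,1),round(my,1),round(w,1),round(h,1),round(an),'z20',atz(c,(e[0]/640,e[1]/400),20.5).round(1))
print(cv2.Rodrigues(np.array(arm.state()['ee_rot']))[0].round(3))
```

```text
wj [477.3 148.3  62. ]
wjlid [476.2 147.7  60. ]
gj [587.9 238.1  56. ]
gdab [590. 238.  57.]
oj [589.1 326.6  63. ]
wd [472.4 330.3  20.5]
gd [475.9 237.6  20.5]
od [581.7 149.7  20.5]
restw1 [464.3 457.3  30. ]
restw2 [469.5 396.6  30. ]
restf1 [474.4 383.6  10. ]
chest_a [561.8  87.8 186. ]
chest_b [360.   34.2 186. ]
pen1 [503.  100.9   4. ]
pen2 [360.   60.6   4. ]
boardcorner [434.9 178.5  15. ]
tip [ 405.9 -270.9    5.5]
end [ 437.8 -439.5    5.5]
ch [ 446.1 -260.8  186. ]
ch2 [ 432.3 -222.7  186. ]
dr [ 405.7 -255.   100. ]
white_jar_mid 0.8 267 rect 288.5 215.0 18.0 17.0 90 z20 [474.8 148.7  20.5]
green_jar_mid 0.58 248 rect 260.0 177.5 17.0 16.0 90 z20 [588.4 240.1  20.5]
ochre_jar_mid 0.87 299 rect 230.5 177.0 18.0 19.0 90 z20 [588.1 330.4  20.5]
white_dish_floor 0.77 496 rect 228.0 215.5 23.3 24.7 45 z20 [470.9 329.4  20.5]
green_dish_floor 0.97 490 rect 259.5 214.0 23.3 24.7 45 z20 [474.4 237.5  20.5]
ochre_dish_floor 0.82 519 rect 289.5 181.0 24.0 25.0 90 z20 [579.4 149.6  20.5]
brush_mid 0.63 172 rect 456.9 237.5 3.9 53.0 79 z20 [ 418.1 -354.1   20.5]
rest_seat 0.58 490 rect 198.4 216.3 17.5 28.7 84 z20 [464.3 419.8  20.5]
[[ 0.44   0.898  0.   ]
 [ 0.898 -0.44   0.   ]
 [ 0.    -0.    -1.   ]]
```

Run:
```python
import cv2
a=cv2.imread('pics/side0.png');cv2.imwrite('pics/sideg.png',cv2.resize(a[10:110,150:250],None,fx=6,fy=6,interpolation=cv2.INTER_CUBIC))
```

```text
(no output)
```

View pics/sideg.png

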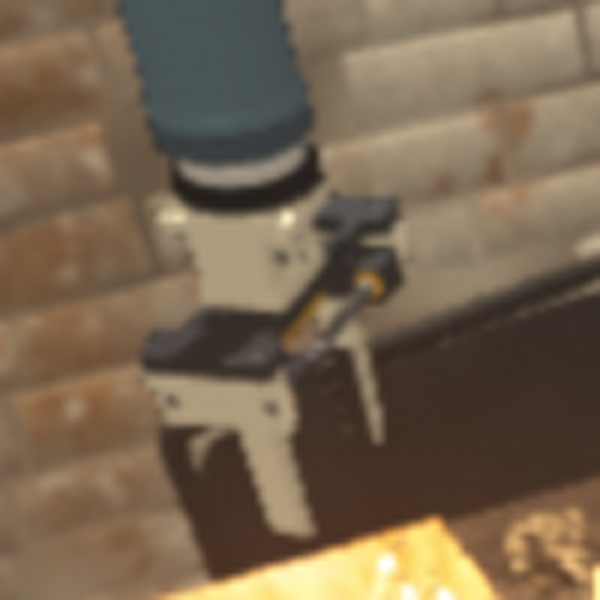

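```bash
cat > g.py <<'E'
import sys,numpy as np
# g.py x y z yaw  tx ty tz tyaw
a=list(map(float,sys.argv[1:]));d=np.array(a[4:7])-a[:3];t=np.radians(a[3]);c,s=np.cos(t),np.sin(t)
print('offset',np.round([c*d[0]+s*d[1],s*d[0]-c*d[1],-d[2]],1),'az',round(a[3]-a[7],1))
E
cat > p.py <<'E'
from h import *
s=arm.state();R=cv2.Rodrigues(np.array(s['ee_rot']))[0]
print(round(s['clock'],2),s['eef_pos'].round(1),'yaw',np.degrees(np.arctan2(R[1,0],R[0,0])).round(1),'tilt',np.degrees(np.arccos(-R[2,2])).round(1),'F',s['force'].round(1),'w',round(s['grip_width'],3))
E
python3 g.py 242.08 493.87 218.65 63.9 589 326 130 15
```

```text
offset [  1.9 385.4  88.6] az 48.9
```

```bash
python3 -m pendant '{"offset":[[2,385,89],[2,385,89],[2,385,89],[2,385,89],[2,385,89],[2,385,89],[2,385,89],[2,385,89]],"angular":[[0,0,49],[0,0,49],[0,0,49],[0,0,49],[0,0,49],[0,0,49],[0,0,49],[0,0,49]],"fingers":[0,0,0,0,0,0,0,0]}' 20; python3 p.py
```

```text
clock: 2.55
eef_pos: [589.0, 325.3, 128.7]
ee_rot: [3.115, 0.404, -0.003]
force: [-0.2, -0.6, -1.2]
grip_width: 0.998
2.55 [589.  325.3 128.7] yaw 14.8 tilt 0.1 F [-0.2 -0.6 -1.2] w 0.998
```

Run:
```python
from h import *
a=cap('side')['img'][:,:,::-1];b=cap('top')['img'][:,:,::-1]
cv2.imwrite('pics/s1.png',cv2.resize(a[60:210,230:390],None,fx=5,fy=4,interpolation=cv2.INTER_CUBIC))
cv2.imwrite('pics/t1.png',cv2.resize(b[120:270,160:360],None,fx=4,fy=4,interpolation=cv2.INTER_CUBIC))
```

```text
(no output)
```

View pics/s1.png

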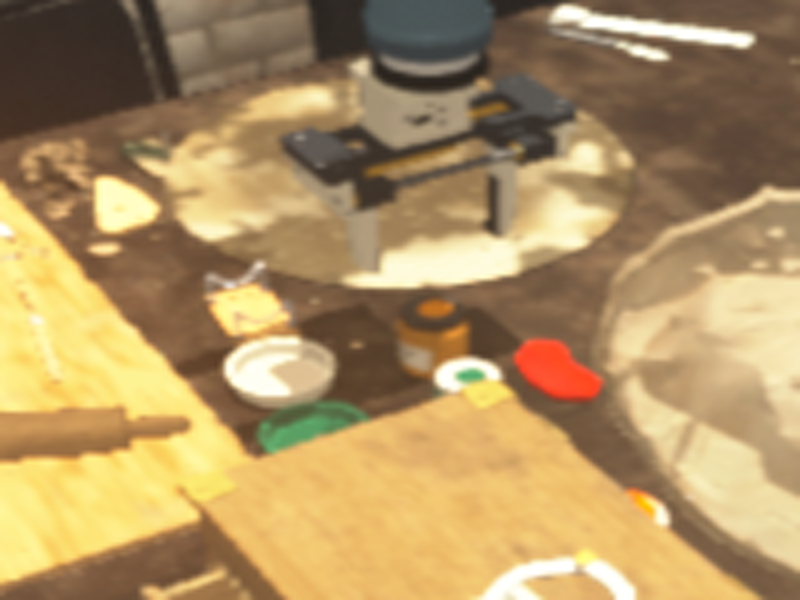

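View pics/t1.png

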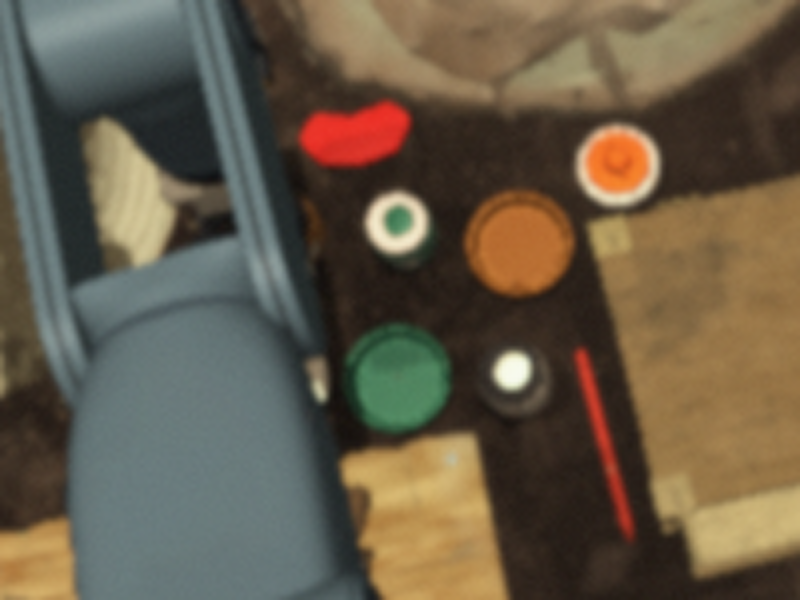

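```bash
python3 - <<'E'
from h import *
c=cap('side')
print(atz(c,(316.4/640,122/400),129).round(1), atz(c,((230+434/5)/640,(60+308/4)/400),62).round(1))
E
python3 -m pendant '{"offset":[[0,0,40],[0,0,80],[0,0,105],[0,0,105],[0,0,105],[0,0,105],[0,0,105],[0,0,105]],"angular":[[0,0,0],[0,0,0],[0,0,0],[0,0,0],[0,0,0],[0,0,0],[0,0,0],[0,0,0]],"fingers":[0,0,0,0,0.2,0.6,0.6,0.6]}' 20; python3 p.py
```

```text
[588.8 326.2 129. ] [589.4 327.5  62. ]
clock: 3.7
eef_pos: [589.0, 326.2, 25.3]
ee_rot: [-3.115, -0.407, -0.001]
force: [-1.3, 0.7, 0.7]
grip_width: 0.621
3.7 [589.  326.2  25.3] yaw 14.9 tilt 0.1 F [-1.3  0.7  0.7] w 0.621
```

```bash
python3 -m pendant '{"offset":[[0,0,0],[0,0,0],[0,0,0]],"angular":[[0,0,0],[0,0,0],[0,0,0]],"fingers":[0.6,0.6,0.6]}' 20; python3 g.py 589 326 130 14.9 581 149.7 130 14.9
```

```text
clock: 4.08
eef_pos: [589.0, 326.2, 25.0]
ee_rot: [-3.115, -0.407, -0.001]
force: [-0.6, -0.8, 2.8]
grip_width: 0.539
offset [-53.1 168.3  -0. ] az 0.0
```

```bash
python3 -m pendant '{"offset":[[0,0,-30],[0,0,-70],[0,0,-105],[-18,56,-105],[-36,112,-105],[-53,168,-105],[-53,168,-105],[-53,168,-105]],"angular":[[0,0,0],[0,0,0],[0,0,0],[0,0,0],[0,0,0],[0,0,0],[0,0,0],[0,0,0]],"fingers":[0.6,0.6,0.6,0.6,0.6,0.6,0.6,0.6]}' 20; python3 p.py
python3 - <<'E'
from h import *
a=cap('side')['img'][:,:,::-1];b=cap('top')['img'][:,:,::-1]
cv2.imwrite('pics/s2.png',cv2.resize(a[60:210,230:390],None,fx=5,fy=4,interpolation=cv2.INTER_CUBIC))
cv2.imwrite('pics/t2.png',cv2.resize(b[120:270,160:360],None,fx=4,fy=4,interpolation=cv2.INTER_CUBIC))
E
```

```text
clock: 5.08
eef_pos: [580.4, 150.4, 129.4]
ee_rot: [-3.115, -0.405, 0.001]
force: [-0.3, -0.1, -1.3]
grip_width: 0.539
5.08 [580.4 150.4 129.4] yaw 14.8 tilt 0.1 F [-0.3 -0.1 -1.3] w 0.539
```

View pics/s2.png

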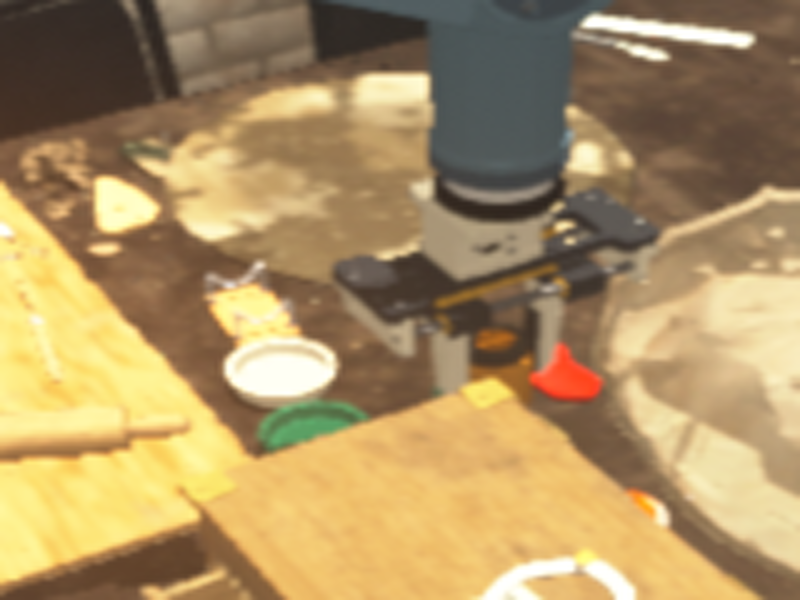

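View pics/t2.png

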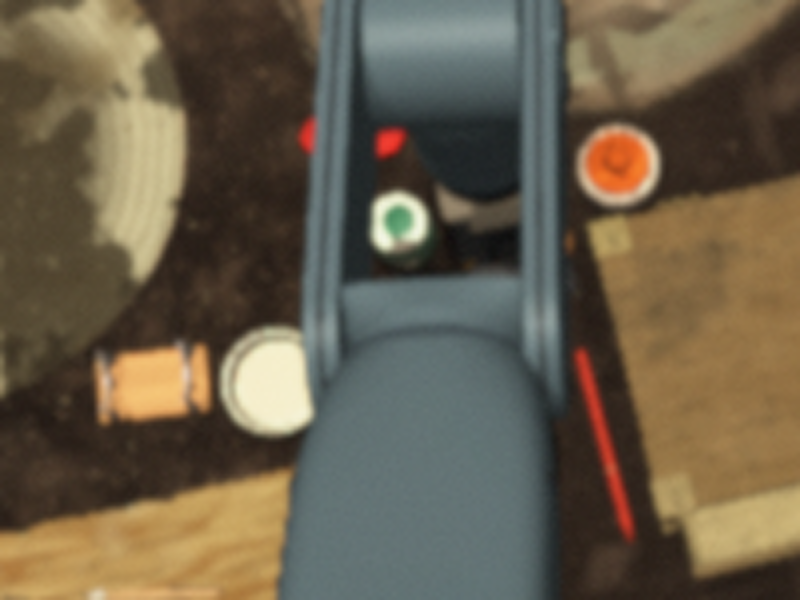

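```bash
python3 -m pendant '{"offset":[[0,0,45],[0,0,80],[0,0,92],[0,0,96],[0,0,98],[0,0,99],[0,0,99],[0,0,99]],"angular":[[0,0,0],[0,0,0],[0,0,0],[0,0,0],[0,0,0],[0,0,0],[0,0,0],[0,0,0]],"fingers":[0.6,0.6,0.6,0.6,0.6,0.6,0.6,0.6]}' 20
```

```text
clock: 6.18
eef_pos: [580.9, 150.2, 31.2]
ee_rot: [3.115, 0.407, 0.001]
force: [0.4, 0.2, -1.9]
grip_width: 0.533
```

```bash
python3 -m pendant '{"offset":[[0,0,1],[0,0,1],[0,0,1.5],[0,0,1.5]],"angular":[[0,0,0],[0,0,0],[0,0,0],[0,0,0]],"fingers":[0.6,0.6,0.6,0.6]}' 20
```

```text
clock: 6.68
eef_pos: [581.0, 150.2, 30.9]
ee_rot: [3.115, 0.407, 0.002]
force: [-3.1, -0.6, 9.1]
grip_width: 0.538
```

```bash
python3 -m pendant '{"offset":[[0,0,-0.5],[0,0,-0.5],[0,0,-0.5],[0,0,-20],[0,0,-60],[0,0,-100],[0,0,-100]],"angular":[[0,0,0],[0,0,0],[0,0,0],[0,0,0],[0,0,0],[0,0,0],[0,0,0]],"fingers":[0,0,0,0,0,0,0]}' 20; python3 g.py 581 150 130 14.9 589 238 130 14.9
```

```text
clock: 7.55
eef_pos: [583.1, 150.4, 132.7]
ee_rot: [3.115, 0.407, 0.011]
force: [-0.1, -0.6, 0.4]
grip_width: 1.0
offset [ 30.4 -83.   -0. ] az 0.0
```

```bash
python3 -m pendant '{"offset":[[15,-42,0],[30,-83,0],[30,-83,0],[30,-83,0]],"angular":[[0,0,0],[0,0,0],[0,0,0],[0,0,0]],"fingers":[0,0,0,0]}' 20; python3 p.py
python3 - <<'E'
from h import *
c=cap('side');a=c['img'][:,:,::-1];b=cap('top')['img'][:,:,::-1]
cv2.imwrite('pics/s3.png',cv2.resize(a[60:210,230:390],None,fx=5,fy=4,interpolation=cv2.INTER_CUBIC))
cv2.imwrite('pics/t3.png',cv2.resize(b[120:270,160:360],None,fx=4,fy=4,interpolation=cv2.INTER_CUBIC))
E
```

```text
clock: 8.05
eef_pos: [587.5, 237.8, 127.8]
ee_rot: [3.114, 0.408, -0.004]
force: [0.1, 0.2, -0.3]
grip_width: 1.002
8.05 [587.5 237.8 127.8] yaw 14.9 tilt 0.1 F [ 0.1  0.2 -0.3] w 1.002
```

View pics/s3.png

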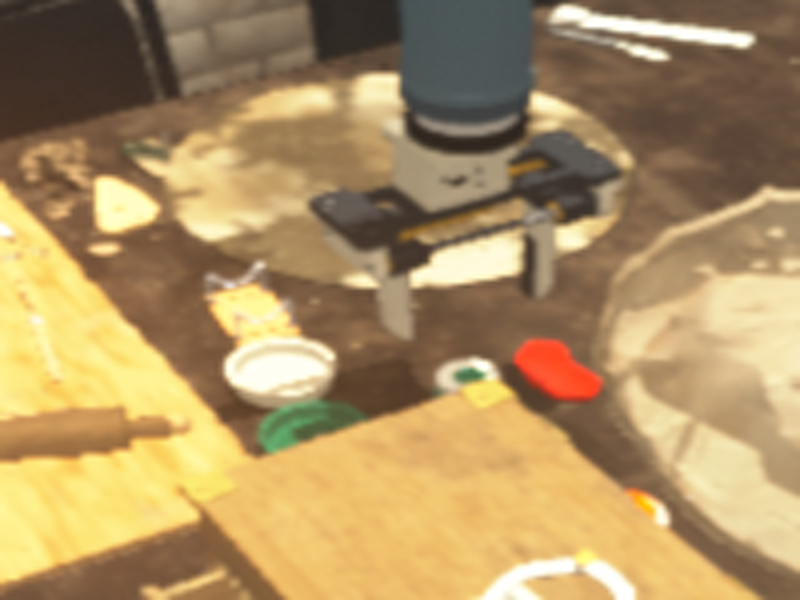

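View pics/t3.png

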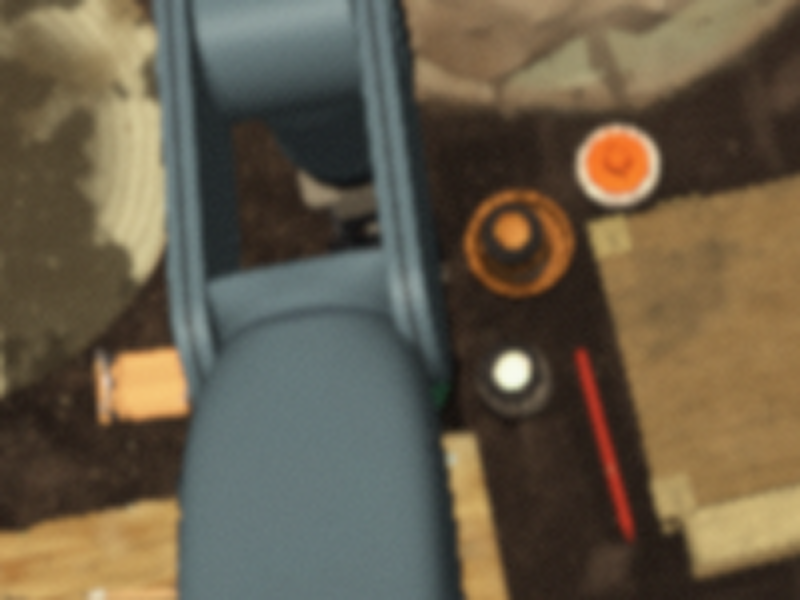

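```bash
python3 - <<'E'
from h import *
c=cap('top');print(atz(c,((160+512/4)/640,(120+230/4)/400),69))
E
python3 -m pendant '{"offset":[[0,0,40],[0,0,80],[0,0,108],[0,0,108],[0,0,108],[0,0,108],[0,0,108],[0,0,108]],"angular":[[0,0,0],[0,0,0],[0,0,0],[0,0,0],[0,0,0],[0,0,0],[0,0,0],[0,0,0]],"fingers":[0,0,0,0.65,0.65,0.65,0.65,0.65]}' 20; python3 g.py 589 238 130 14.9 475.5 237.5 130 14.9
```

```text
[580.58094523 151.59549993  69.        ]
clock: 9.2
eef_pos: [588.7, 238.3, 21.9]
ee_rot: [-3.115, -0.407, -0.002]
force: [1.3, 0.1, 1.2]
grip_width: 0.513
offset [-109.8  -28.7   -0. ] az 0.0
```

```bash
python3 -m pendant '{"offset":[[0,0,0],[0,0,0],[0,0,-40],[0,0,-80],[-50,-13,-100],[-110,-29,-100],[-110,-29,-100],[-110,-29,-100]],"angular":[[0,0,0],[0,0,0],[0,0,0],[0,0,0],[0,0,0],[0,0,0],[0,0,0],[0,0,0]],"fingers":[0.65,0.65,0.65,0.65,0.65,0.65,0.65,0.65]}' 20; python3 -m pendant '{"offset":[[0,0,45],[0,0,80],[0,0,92],[0,0,94],[0,0,95],[0,0,95.5],[0,0,95.5],[0,0,95.5]],"angular":[[0,0,0],[0,0,0],[0,0,0],[0,0,0],[0,0,0],[0,0,0],[0,0,0],[0,0,0]],"fingers":[0.65,0.65,0.65,0.65,0.65,0.65,0.65,0.65]}' 20
```

```text
clock: 10.2
eef_pos: [474.6, 238.0, 121.2]
ee_rot: [3.115, 0.408, 0.001]
force: [0.1, -0.3, -0.9]
grip_width: 0.508
clock: 11.2
eef_pos: [475.8, 238.1, 26.6]
ee_rot: [-3.115, -0.407, -0.005]
force: [2.0, -0.4, 3.4]
grip_width: 0.505
```

```bash
python3 -m pendant '{"offset":[[0,0,0.5],[0,0,0.5],[0,0,0],[0,0,0],[0,0,0],[0,0,-30],[0,0,-70],[0,0,-104]],"angular":[[0,0,0],[0,0,0],[0,0,0],[0,0,0],[0,0,0],[0,0,0],[0,0,0],[0,0,0]],"fingers":[0.65,0.65,0,0,0,0,0,0]}' 20; python3 g.py 475.5 237.5 130 14.9 477 148 130 14.9
```

```text
clock: 12.2
eef_pos: [474.3, 237.9, 130.6]
ee_rot: [3.115, 0.407, -0.001]
force: [-0.6, -1.0, -0.2]
grip_width: 0.997
offset [-21.6  86.9  -0. ] az 0.0
```

```bash
python3 -m pendant '{"offset":[[-11,44,0],[-22,87,0],[-22,87,0],[-22,87,0]],"angular":[[0,0,0],[0,0,0],[0,0,0],[0,0,0]],"fingers":[0,0,0,0]}' 20; python3 p.py
python3 - <<'E'
from h import *
c=cap('top');b=c['img'][:,:,::-1];a=cap('side')['img'][:,:,::-1]
cv2.imwrite('pics/t4.png',cv2.resize(b[120:270,160:360],None,fx=4,fy=4,interpolation=cv2.INTER_CUBIC))
cv2.imwrite('pics/s4.png',cv2.resize(a[60:210,230:390],None,fx=5,fy=4,interpolation=cv2.INTER_CUBIC))
E
```

```text
clock: 12.7
eef_pos: [475.5, 148.5, 129.5]
ee_rot: [-3.115, -0.405, 0.001]
force: [-0.4, -0.2, -0.6]
grip_width: 0.998
12.7 [475.5 148.5 129.5] yaw 14.8 tilt 0.0 F [-0.4 -0.2 -0.6] w 0.998
```

View pics/t4.png

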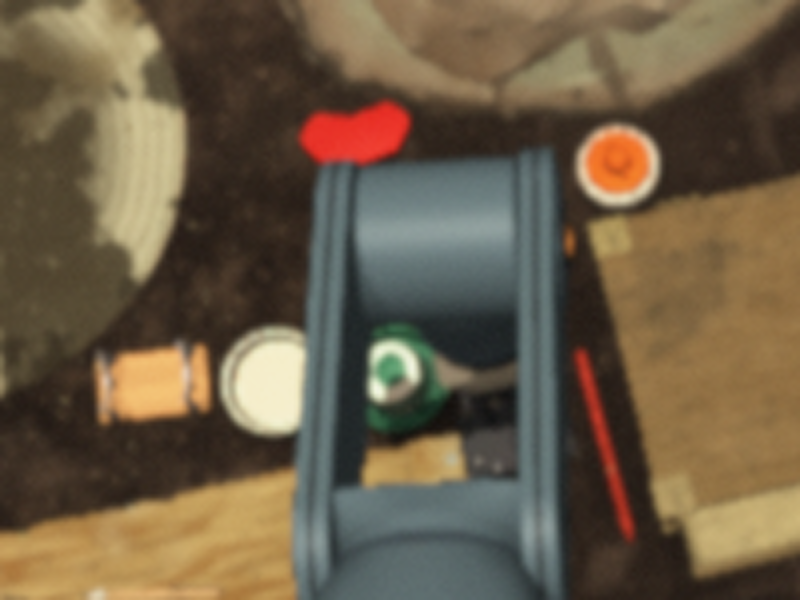

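View pics/s4.png

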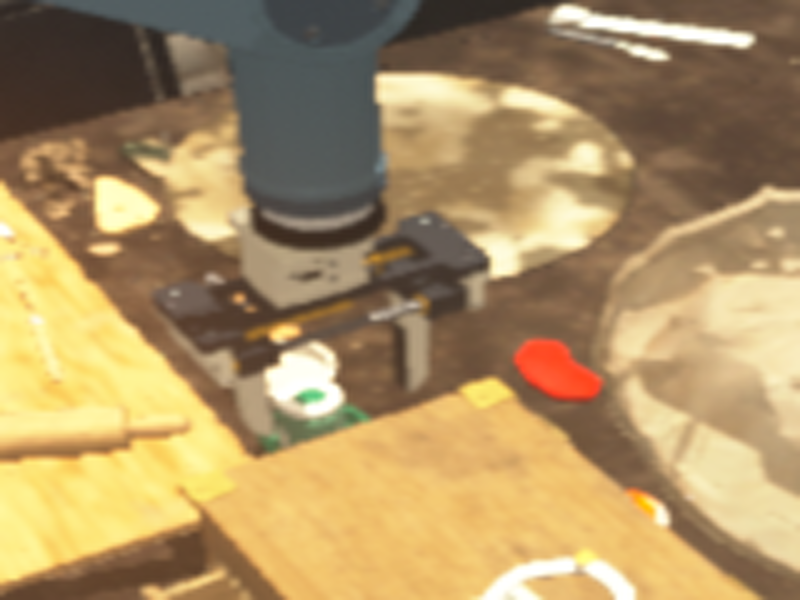

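```bash
python3 -m pendant '{"offset":[[0,0,40],[0,0,80],[0,0,105],[0,0,105],[0,0,105],[0,0,105],[0,0,105],[0,0,105]],"angular":[[0,0,0],[0,0,0],[0,0,0],[0,0,0],[0,0,0],[0,0,0],[0,0,0],[0,0,0]],"fingers":[0,0,0,0.6,0.6,0.6,0.6,0.6]}' 20; python3 g.py 477 148 130 14.9 472 330 130 14.9
```

```text
clock: 13.8
eef_pos: [476.5, 148.3, 25.5]
ee_rot: [-3.115, -0.407, -0.004]
force: [0.3, 1.0, 3.6]
grip_width: 0.547
offset [  42.  -177.2   -0. ] az 0.0
```

```bash
python3 -m pendant '{"offset":[[0,0,0],[0,0,-40],[0,0,-80],[0,0,-105],[14,-59,-105],[28,-118,-105],[42,-177,-105],[42,-177,-105]],"angular":[[0,0,0],[0,0,0],[0,0,0],[0,0,0],[0,0,0],[0,0,0],[0,0,0],[0,0,0]],"fingers":[0.6,0.6,0.6,0.6,0.6,0.6,0.6,0.6]}' 20; python3 -m pendant '{"offset":[[0,0,0],[0,0,50],[0,0,80],[0,0,92],[0,0,96],[0,0,98],[0,0,99],[0,0,99]],"angular":[[0,0,0],[0,0,0],[0,0,0],[0,0,0],[0,0,0],[0,0,0],[0,0,0],[0,0,0]],"fingers":[0.6,0.6,0.6,0.6,0.6,0.6,0.6,0.6]}' 20;  python3 -m pendant '{"offset":[[0,0,1],[0,0,1],[0,0,1],[0,0,1]],"angular":[[0,0,0],[0,0,0],[0,0,0],[0,0,0]],"fingers":[0.6,0.6,0.6,0.6]}' 20
```

```text
clock: 14.8
eef_pos: [469.2, 333.6, 128.7]
ee_rot: [-3.113, -0.415, 0.002]
force: [-0.1, -1.2, -2.7]
grip_width: 0.552
clock: 15.8
eef_pos: [471.4, 330.3, 31.6]
ee_rot: [-3.115, -0.407, -0.003]
force: [0.9, -0.5, -0.2]
grip_width: 0.549
clock: 16.3
eef_pos: [471.4, 330.3, 31.5]
ee_rot: [-3.115, -0.407, -0.003]
force: [-1.9, -1.6, 6.7]
grip_width: 0.548
```

```bash
python3 -m pendant '{"offset":[[0,0,-1],[0,0,-1],[0,0,-1],[0,0,-30],[0,0,-90],[0,0,-150],[0,0,-210],[0,0,-220]],"angular":[[0,0,0],[0,0,0],[0,0,0],[0,0,0],[0,0,0],[0,0,0],[0,0,0],[0,0,0]],"fingers":[0,0,0,0,0,0,0,0]}' 20; python3 g.py 472 330 250 14.9 427 -381 250 11; python3 p.py
```

```text
clock: 17.3
eef_pos: [472.8, 331.1, 254.8]
ee_rot: [-3.112, -0.407, -0.014]
force: [0.3, 1.9, -0.2]
grip_width: 0.997
offset [-226.3  675.5   -0. ] az 3.9
17.3 [472.8 331.1 254.8] yaw 14.9 tilt 0.5 F [ 0.3  1.9 -0.2] w 0.997
```

```bash
python3 -m pendant '{"offset":[[-19,56,-10],[-38,113,-10],[-57,169,-10],[-75,225,-10],[-94,281,-10],[-113,338,-10],[-132,394,-10],[-150,450,-10]],"angular":[[0,0,1],[0,0,1],[0,0,2],[0,0,2],[0,0,3],[0,0,3],[0,0,4],[0,0,4]],"fingers":[0,0,0,0,0,0,0,0]}' 20; python3 p.py; python3 g.py 472 330 260 14.9 427 -381 260 11
```

```text
clock: 18.3
eef_pos: [440.4, -145.0, 258.5]
ee_rot: [-3.126, -0.297, 0.002]
force: [0.1, 0.3, -0.6]
grip_width: 1.003
18.3 [ 440.4 -145.   258.5] yaw 10.9 tilt 0.1 F [ 0.1  0.3 -0.6] w 1.003
offset [-226.3  675.5   -0. ] az 3.9
```

```bash
python3 g.py 442.8 -143.4 260 10.9 427 -381 260 10.9
python3 - <<'E'
from h import *
c=cap('top');b=c['img'][:,:,::-1];a=cap('side')['img'][:,:,::-1]
cv2.imwrite('pics/t5.png',cv2.resize(b[120:270,160:360],None,fx=4,fy=4,interpolation=cv2.INTER_CUBIC))
cv2.imwrite('pics/s5.png',cv2.resize(a[110:230,230:390],None,fx=5,fy=5,interpolation=cv2.INTER_CUBIC))
E
```

```text
offset [-60.4 230.3  -0. ] az 0.0
```

View pics/t5.png

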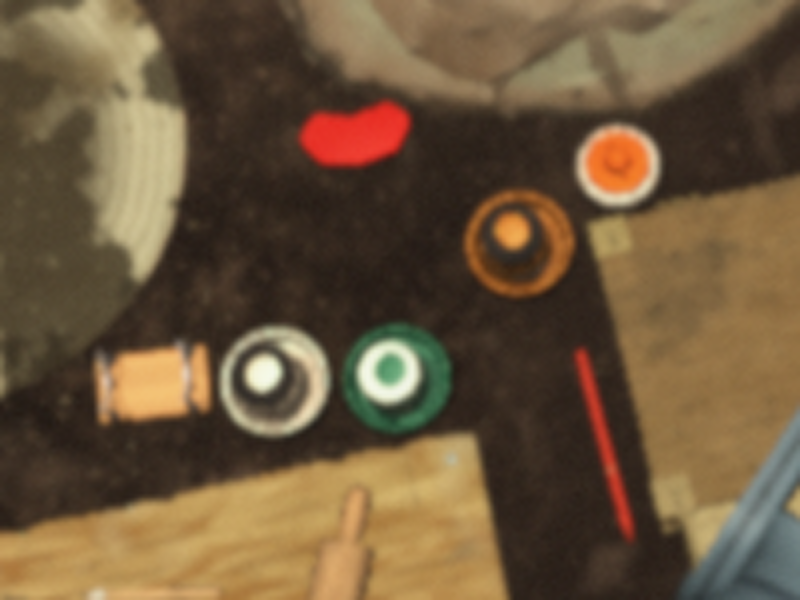

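View pics/s5.png

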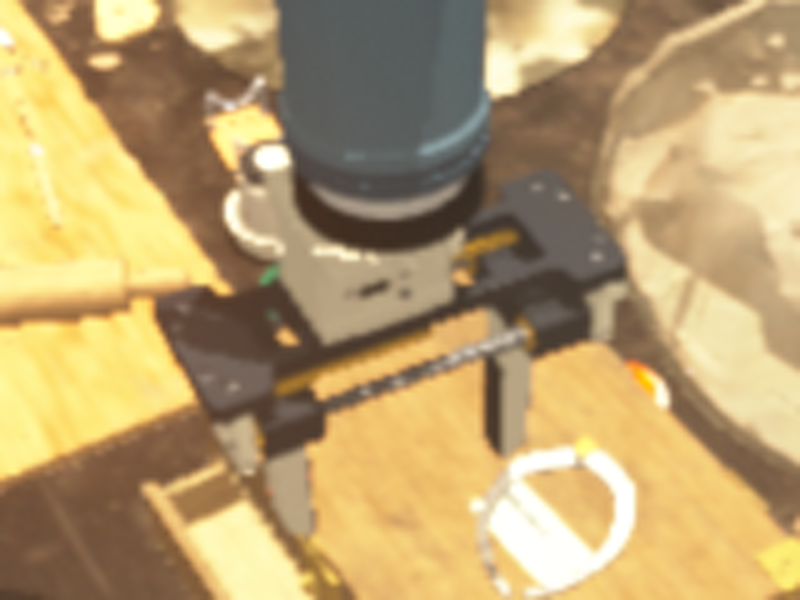

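```bash
python3 -m pendant '{"offset":[[-15,58,0],[-30,115,0],[-45,172,0],[-60,230,0],[-60,230,0],[-60,230,0]],"angular":[[0,0,0],[0,0,0],[0,0,0],[0,0,0],[0,0,0],[0,0,0]],"fingers":[0,0,0,0,0,0]}' 20; python3 p.py
python3 - <<'E'
from h import *
c=cap('top')
def P(u,v,z): return atz(c,((160+u/4)/640,(120+v/4)/400),z).round(1)
print(P(263,371,69),P(275,380,20.5),P(389,370,63),P(398,378,20.5),P(512,230,69),P(520,243,20.5))
c=cap('side');a=c['img'][:,:,::-1].copy()
for u,v in [(312,308),(344,364)]: print(atz(c,(u/640,v/400),5.5).round(1))
cv2.imwrite('pics/s6.png',cv2.resize(a[230:390,240:400],None,fx=3.7,fy=3.7,interpolation=cv2.INTER_CUBIC))
E
```

```text
clock: 19.15
eef_pos: [425.8, -379.2, 258.3]
ee_rot: [-3.124, -0.297, 0.002]
force: [0.8, 1.3, 0.7]
grip_width: 1.001
19.15 [ 425.8 -379.2  258.3] yaw 10.9 tilt 0.2 F [0.8 1.3 0.7] w 1.001
[471.5 329.2  69. ] [472.4 330.3  20.5] [475.2 238.1  63. ] [475.9 237.6  20.5] [580.6 151.6  69. ] [581.7 149.7  20.5]
[ 403.5 -276.5    5.5]
[ 438.2 -431.4    5.5]
```

View pics/s6.png

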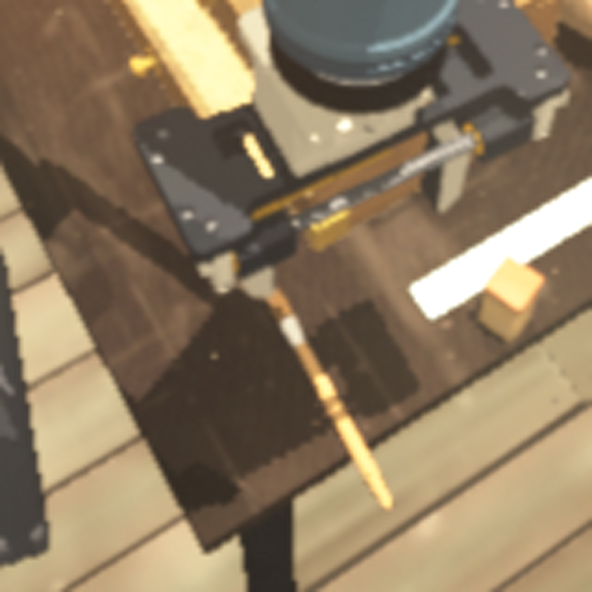

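```bash
python3 -m pendant '{"offset":[[0,0,60],[0,0,120],[0,0,180],[0,0,220],[0,0,235],[0,0,235],[0,0,235]],"angular":[[0,0,0],[0,0,0],[0,0,0],[0,0,0],[0,0,0],[0,0,0],[0,0,0]],"fingers":[0.4,0.4,0.4,0.4,0.4,0.4,0.4]}' 20; python3 p.py
python3 - <<'E'
from h import *
c=cap('side');a=c['img'][:,:,::-1].copy()
cv2.imwrite('pics/s7.png',cv2.resize(a[270:380,270:390],None,fx=5,fy=5,interpolation=cv2.INTER_CUBIC))
c=cap('top');a=c['img'][:,:,::-1].copy()
cv2.imwrite('pics/t7.png',cv2.resize(a[180:290,400:520],None,fx=5,fy=5,interpolation=cv2.INTER_CUBIC))
E
```

```text
clock: 20.12
eef_pos: [427.1, -381.5, 26.7]
ee_rot: [3.124, 0.299, 0.003]
force: [0.6, 0.2, 0.0]
grip_width: 0.601
20.12 [ 427.1 -381.5   26.7] yaw 10.9 tilt 0.2 F [0.6 0.2 0. ] w 0.601
```

View pics/s7.png

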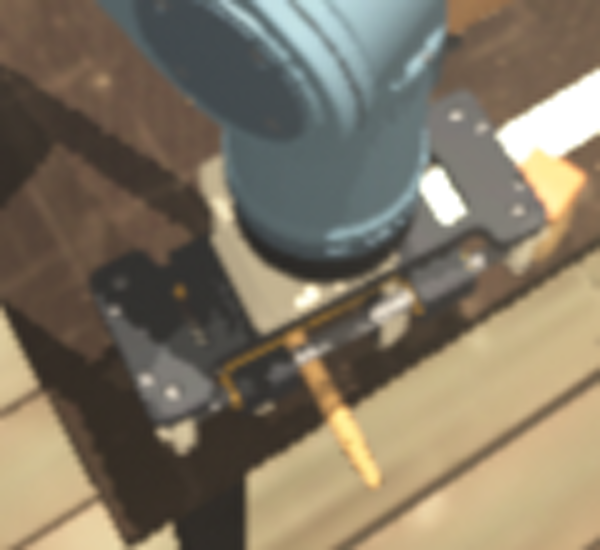

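View pics/t7.png

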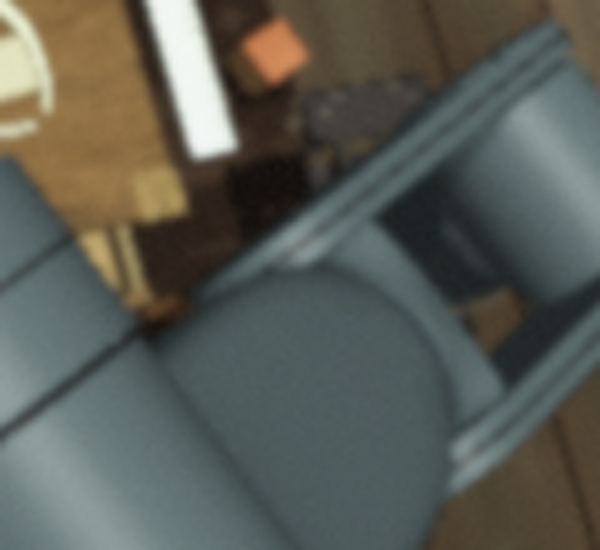

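```bash
python3 -m pendant '{"offset":[[0,0,12],[0,0,18],[0,0,22],[0,0,22],[0,0,22]],"angular":[[0,0,0],[0,0,0],[0,0,0],[0,0,0],[0,0,0]],"fingers":[0.4,0.4,0.4,0.4,0.4]}' 20; python3 p.py
```

```text
clock: 20.85
eef_pos: [425.9, -380.7, 2.7]
ee_rot: [3.127, 0.298, 0.0]
force: [0.1, 0.3, 0.1]
grip_width: 0.598
20.85 [ 425.9 -380.7    2.7] yaw 10.9 tilt 0.0 F [0.1 0.3 0.1] w 0.598
```

```bash
python3 -m pendant '{"offset":[[0,0,0.5],[0,0,0.5],[0,0,0.5],[0,0,0.5],[0,0,0.5],[0,0,0.5],[0,0,0.5],[0,0,0.5]],"angular":[[0,0,0],[0,0,0],[0,0,0],[0,0,0],[0,0,0],[0,0,0],[0,0,0],[0,0,0]],"fingers":[0.6,0.8,1,1,1,1,1,1]}' 25; python3 -m pendant '{"offset":[[0,0,-15],[0,0,-30],[0,0,-60],[0,0,-60]],"angular":[[0,0,0],[0,0,0],[0,0,0],[0,0,0]],"fingers":[1,1,1,1]}' 25; python3 p.py
python3 - <<'E'
from h import *
c=cap('side');a=c['img'][:,:,::-1].copy()
cv2.imwrite('pics/s8.png',cv2.resize(a[270:380,270:390],None,fx=5,fy=5,interpolation=cv2.INTER_CUBIC))
E
```

```text
clock: 21.85
eef_pos: [425.9, -380.6, 2.2]
ee_rot: [3.127, 0.298, 0.0]
force: [-0.4, 0.3, 0.0]
grip_width: 0.119
clock: 22.35
eef_pos: [427.4, -382.5, 65.6]
ee_rot: [3.122, 0.298, 0.005]
force: [-0.2, 0.4, -0.5]
grip_width: 0.11
22.35 [ 427.4 -382.5   65.6] yaw 10.9 tilt 0.4 F [-0.2  0.4 -0.5] w 0.11
```

View pics/s8.png

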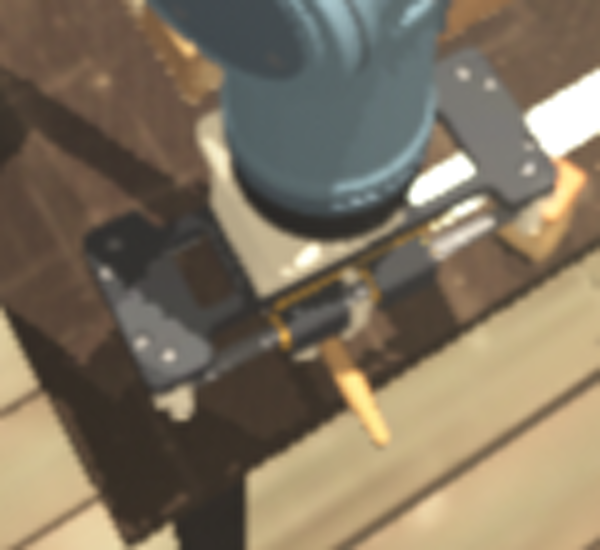

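```bash
python3 -m pendant '{"offset":[[0,0,-60],[0,0,-120],[0,0,-180],[0,0,-197],[0,0,-197],[0,0,-197]],"angular":[[0,0,0],[0,0,0],[0,0,0],[0,0,0],[0,0,0],[0,0,0]],"fingers":[1,1,1,1,1,1]}' 25; python3 p.py
python3 - <<'E'
from h import *
c=cap('side');a=c['img'][:,:,::-1].copy()
cv2.imwrite('pics/s9.png',cv2.resize(a[200:360,260:420],None,fx=3.7,fy=3.7,interpolation=cv2.INTER_CUBIC))
c=cap('top');a=c['img'][:,:,::-1].copy()
cv2.imwrite('pics/t9.png',cv2.resize(a[170:290,400:520],None,fx=5,fy=5,interpolation=cv2.INTER_CUBIC))
E
python3 g.py 427 -381 260 10.9 467 427 260 4.9
```

```text
clock: 23.15
eef_pos: [425.2, -379.8, 257.1]
ee_rot: [-3.124, -0.298, 0.003]
force: [-0.3, 1.0, 0.0]
grip_width: 0.112
23.15 [ 425.2 -379.8  257.1] yaw 10.9 tilt 0.2 F [-0.3  1.   0. ] w 0.112
offset [ 192.1 -785.9   -0. ] az 6.0
```

View pics/s9.png

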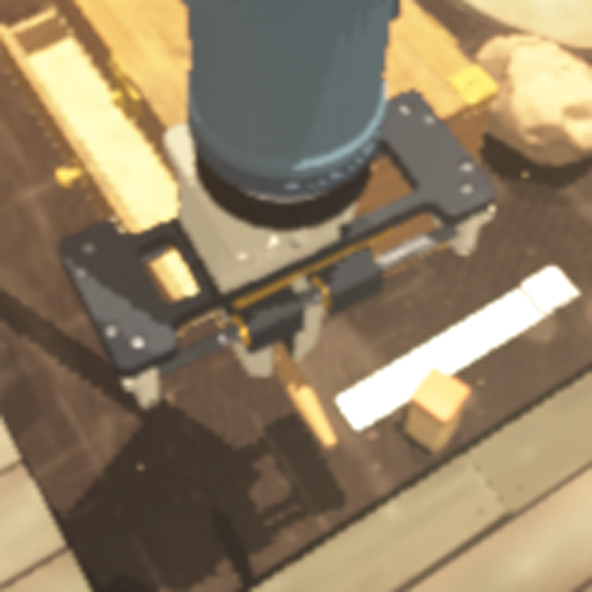

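View pics/t9.png

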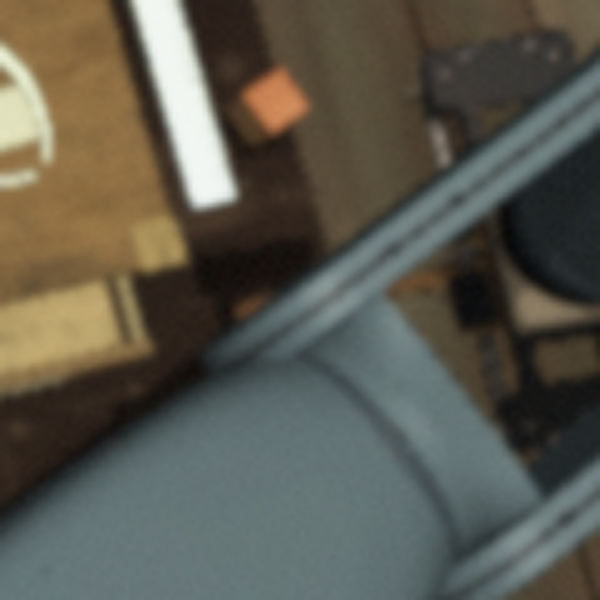

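```bash
python3 - <<'E'
from h import *
c=cap('side')
for z in(240,255,265): print(z,atz(c,(350/640,319/400),z).round(1))
c=cap('top')
for z in(240,265,285): print(z,atz(c,(449/640,231.5/400),z).round(1))
E
python3 -m pendant '{"offset":[[14,-57,-15],[28,-114,-15],[42,-171,-15],[56,-228,-15],[70,-285,-15],[84,-342,-15],[97,-399,-15],[111,-456,-15]],"angular":[[0,0,1],[0,0,1],[0,0,2],[0,0,3],[0,0,4],[0,0,5],[0,0,6],[0,0,6]],"fingers":[1,1,1,1,1,1,1,1]}' 25; python3 p.py
```

```text
240 [ 441.9 -427.4  240. ]
255 [ 438.9 -433.5  255. ]
265 [ 437.  -437.6  265. ]
240 [ 409.2 -279.3  240. ]
265 [ 406.  -273.6  265. ]
285 [ 403.5 -269.   285. ]
clock: 24.35
eef_pos: [448.3, 90.0, 273.7]
ee_rot: [3.139, 0.133, -0.001]
force: [0.5, -0.4, 0.4]
grip_width: 0.11
24.35 [448.3  90.  273.7] yaw 4.9 tilt 0.0 F [ 0.5 -0.4  0.4] w 0.11
```

Run:
```python
from h import *
c=cap('side');a=c['img'][:,:,::-1].copy();print([(round(r['score'],2),atz(c,r['xy'],31.5).round(1)) for r in arm.spot_point('side','rest_seat')])
i=cv2.resize(a[115:165,255:315],None,fx=10,fy=10,interpolation=cv2.INTER_CUBIC)
c=cap('top');a=c['img'][:,:,::-1].copy();print([(round(r['score'],2),atz(c,r['xy'],31.5).round(1)) for r in arm.spot_point('top','rest_seat')])
cv2.imwrite('pics/s10.png',i)
cv2.imwrite('pics/t10.png',cv2.resize(a[195:240,175:235],None,fx=12,fy=12,interpolation=cv2.INTER_CUBIC))
```

```text
[(0.65, array([470. , 432.6,  31.5]))]
[(0.69, array([461.4, 423.7,  31.5]))]
```

View pics/s10.png

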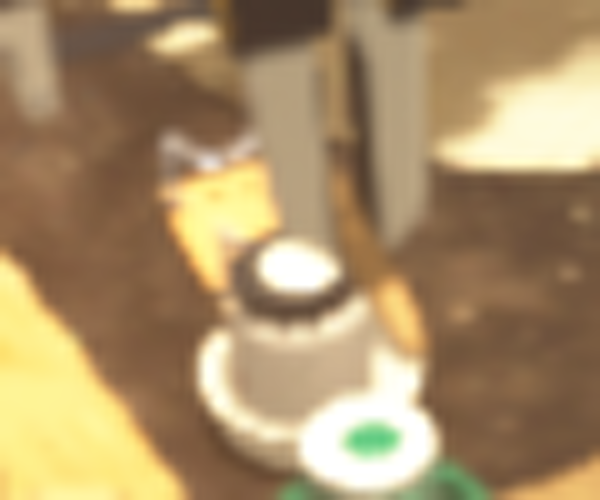

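View pics/t10.png

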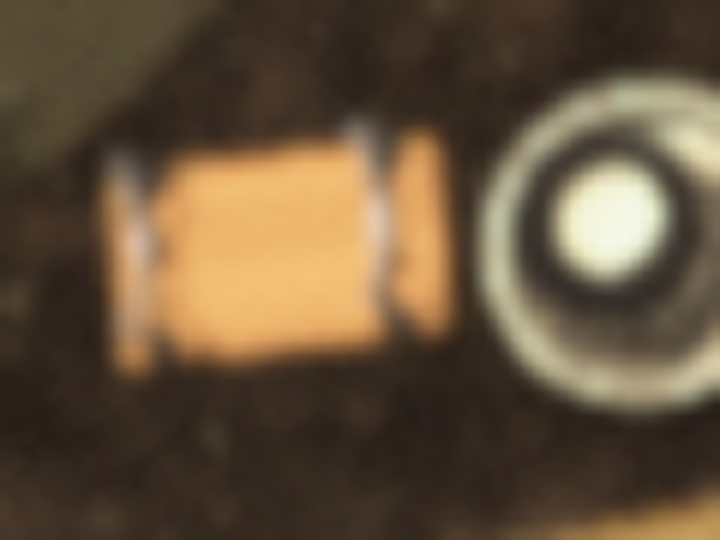

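Run:
```python
from h import *
c=cap('top')
def P(u,v,z): return atz(c,((175+(u+.5)/12)/640,(195+(v+.5)/12)/400),z).round(1)
F=np.array([P(105,165,10),P(440,132,10),P(452,338,10),P(118,375,10)]);print(F,F.mean(0))
print('notch',P(147,247,26),P(382,226,26)); print('peaks',P(117,160,42),P(128,350,42),P(353,127,42),P(378,325,42))
```

```text
[[490.  471.   10. ]
 [500.3 386.2  10. ]
 [447.8 379.6  10. ]
 [436.6 463.6  10. ]] [468.675 425.1    10.   ]
notch [466.9 454.   26. ] [473.5 395.2  26. ]
peaks [486.2 458.5  42. ] [438.8 452.   42. ] [495.8 400.1  42. ] [446.4 390.4  42. ]
```

```bash
python3 g.py 449.8 87.8 275 4.9 468.5 428 150 7
```

```text
offset [  47.7 -337.4  125. ] az -2.1
```

```bash
python3 -m pendant '{"offset":[[8,-56,0],[16,-112,0],[24,-168,0],[32,-225,0],[40,-281,0],[48,-337,0],[48,-337,40],[48,-337,80]],"angular":[[0,0,-1],[0,0,-2],[0,0,-2],[0,0,-2],[0,0,-2],[0,0,-2],[0,0,-2],[0,0,-2]],"fingers":[1,1,1,1,1,1,1,1]}' 25;python3 -m pendant '{"offset":[[0,0,40],[0,0,80],[0,0,120],[0,0,140],[0,0,140],[0,0,140]],"angular":[[0,0,0],[0,0,0],[0,0,0],[0,0,0],[0,0,0],[0,0,0]],"fingers":[1,1,1,1,1,1]}' 25; python3 p.py
python3 - <<'E'
from h import *
c=cap('side');a=c['img'][:,:,::-1].copy()
cv2.imwrite('pics/s11.png',cv2.resize(a[70:170,235:335],None,fx=6,fy=6,interpolation=cv2.INTER_CUBIC))
c=cap('top');a=c['img'][:,:,::-1].copy()
cv2.imwrite('pics/t11.png',cv2.resize(a[170:260,140:240],None,fx=6,fy=6,interpolation=cv2.INTER_CUBIC))
E
```

```text
clock: 25.6
eef_pos: [469.6, 426.9, 192.8]
ee_rot: [3.136, 0.186, 0.001]
force: [0.2, 0.2, -0.6]
grip_width: 0.113
clock: 26.35
eef_pos: [469.5, 427.3, 55.0]
ee_rot: [-3.136, -0.186, -0.002]
force: [0.5, 0.2, 0.8]
grip_width: 0.119
26.35 [469.5 427.3  55. ] yaw 6.8 tilt 0.1 F [0.5 0.2 0.8] w 0.119
```

View pics/s11.png

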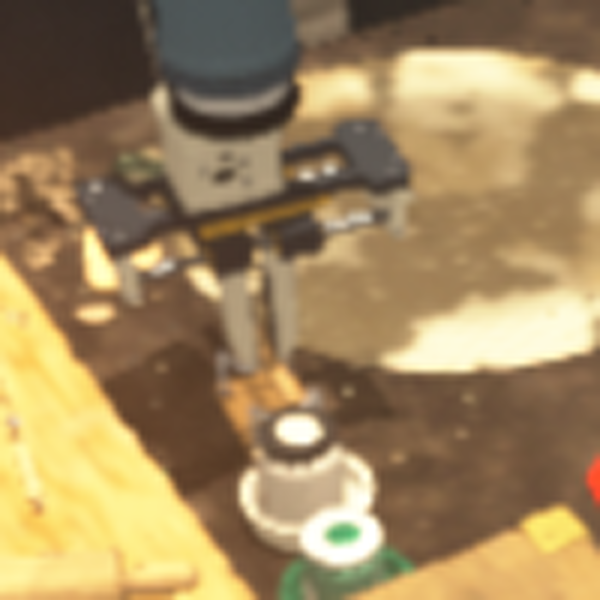

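View pics/t11.png

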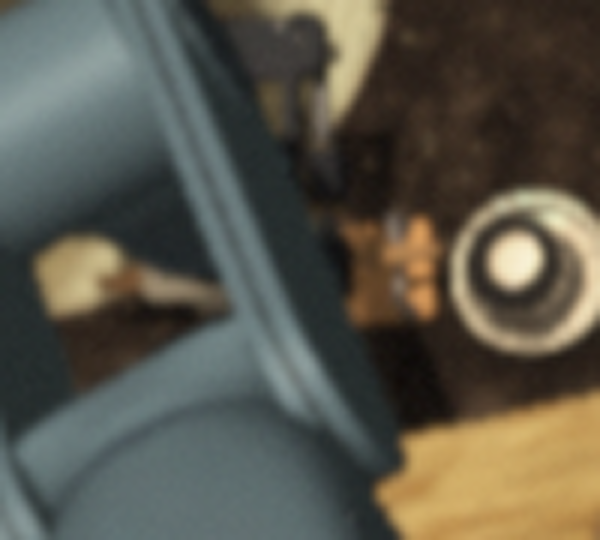

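```bash
python3 -m pendant '{"offset":[[0,0,12],[0,0,20],[0,0,24],[0,0,25],[0,0,26],[0,0,26],[0,0,26]],"angular":[[0,0,0],[0,0,0],[0,0,0],[0,0,0],[0,0,0],[0,0,0],[0,0,0]],"fingers":[1,1,1,1,1,1,1]}' 25; python3 p.py
```

```text
clock: 27.32
eef_pos: [468.2, 428.2, 28.4]
ee_rot: [-3.136, -0.189, -0.001]
force: [0.6, 0.3, 1.1]
grip_width: 0.114
27.32 [468.2 428.2  28.4] yaw 6.9 tilt 0.0 F [0.6 0.3 1.1] w 0.114
```

Near contact; one more millimetre, release, and rise clear.

```bash
python3 -m pendant '{"offset":[[0,0,0.5],[0,0,0.5],[0,0,0.5],[0,0,0.5],[0,0,0.5],[0,0,0.5]],"angular":[[0,0,0],[0,0,0],[0,0,0],[0,0,0],[0,0,0],[0,0,0]],"fingers":[1,0.9,0.8,0.6,0.5,0.5]}' 25; python3 -m pendant '{"offset":[[0,0,0],[0,0,-15],[0,0,-40],[0,0,-90],[0,0,-150],[0,0,-200],[0,0,-200]],"angular":[[0,0,0],[0,0,0],[0,0,0],[0,0,0],[0,0,0],[0,0,0],[0,0,0]],"fingers":[0.5,0.5,0.5,0.5,0.5,0.5,0.5]}' 25
python3 g.py 468 428 228 7 350 60 300 7
```

```text
clock: 28.08
eef_pos: [467.7, 428.0, 27.4]
ee_rot: [3.136, 0.189, -0.001]
force: [-0.1, -0.7, 0.2]
grip_width: 0.468
clock: 28.95
eef_pos: [470.1, 429.6, 234.6]
ee_rot: [-3.13, -0.188, -0.016]
force: [-0.4, -0.3, 0.1]
grip_width: 0.501
offset [-162.   350.9  -72. ] az 0.0
```

```bash
python3 -m pendant '{"offset":[[-27,58,-30],[-54,116,-60],[-81,174,-72],[-108,232,-72],[-135,290,-72],[-162,350,-72],[-162,350,-72]],"angular":[[0,0,0],[0,0,0],[0,0,0],[0,0,0],[0,0,0],[0,0,0],[0,0,0]],"fingers":[0.5,0.5,0.5,0.5,0.5,0.5,0.5]}' 25; python3 p.py
python3 - <<'E'
from h import *
c=cap('side');a=c['img'][:,:,::-1].copy()
cv2.imwrite('pics/s12.png',cv2.resize(a[100:180,250:350],None,fx=7,fy=7,interpolation=cv2.INTER_CUBIC))
c=cap('top');a=c['img'][:,:,::-1].copy()
cv2.imwrite('pics/t12.png',cv2.resize(a[130:250,150:330],None,fx=4.4,fy=4.4,interpolation=cv2.INTER_CUBIC))
E
```

```text
clock: 29.82
eef_pos: [347.2, 59.0, 299.3]
ee_rot: [3.136, 0.184, -0.001]
force: [0.4, -0.9, -0.1]
grip_width: 0.502
29.82 [347.2  59.  299.3] yaw 6.7 tilt 0.1 F [ 0.4 -0.9 -0.1] w 0.502
```

View pics/s12.png

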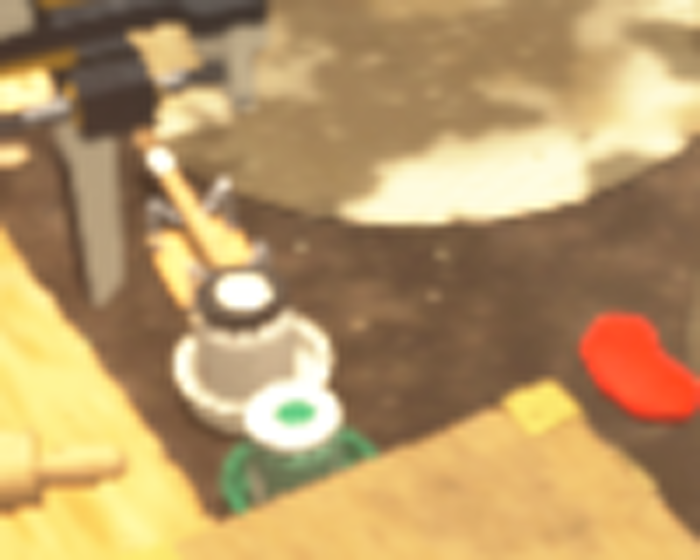

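View pics/t12.png

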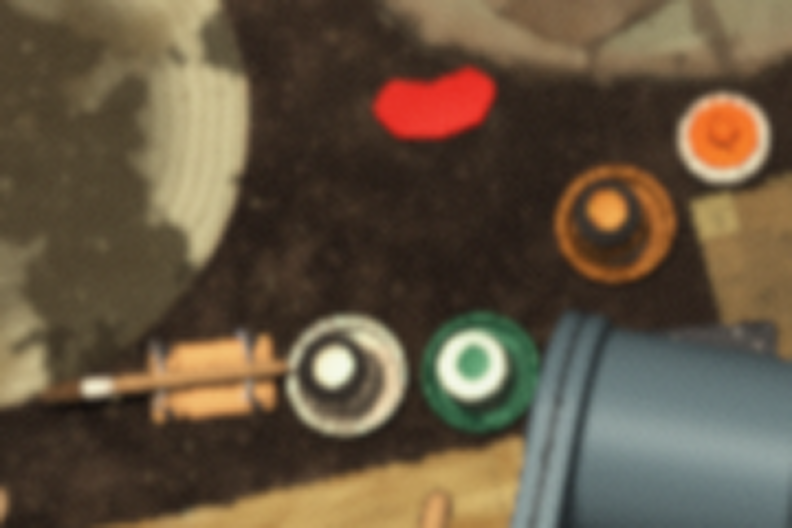

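Run:
```python
from h import *
c=cap('top')
def P(u,v,z): return atz(c,((150+u/4.4)/640,(130+v/4.4)/400),z)
a,b=P(45,393,31.5),P(290,367,31.5);d=(b-a)/np.linalg.norm(b-a);print(a.round(1),b.round(1),np.linalg.norm(b-a).round(1),(a+112*d).round(1),np.degrees(np.arctan2(-d[0],d[1])).round(1))
for n,v in dict(w=(333,367,69),wd=(347,375,20.5),g=(473,362,63),gd=(481,372,20.5),o=(607,210,69),od=(616,224,20.5)).items(): print(n,P(*v).round(1))
for t,z in(('brush_mid',31.5),('rest_seat',31.5),('kidney',0),('kitchen_timer',0)):print(t,[(round(r['score'],2),atz(c,r['xy'],z).round(1)) for r in arm.spot_point('top',t)[:1]])
```

```text
[453.2 533.   31.5] [474.7 366.8  31.5] 167.6 [467.5 422.   31.5] -172.6
w [469.6 329.3  69. ]
wd [471.7 329.9  20.5]
g [475.9 237.4  63. ]
gd [475.8 238.2  20.5]
o [579.9 151.7  69. ]
od [581.2 149.7  20.5]
brush_mid [(0.51, array([467.1, 426.1,  31.5]))]
rest_seat [(0.69, array([464.5, 432.1,  31.5]))]
kidney [(0.71, array([673.7, 280.3,   0. ]))]
kitchen_timer [(0.88, array([640.9,  83.1,   0. ]))]
```

```bash
python3 -c "
from plant import arm
print(arm.close_job())"
```

```text
the job is handed in; nothing more can be done
None
```

All three jars are standing in the dishes of their own colour, and the brush is lying in both notches of the rest. I handed the job in at about 30 s of the 99 s allowed. No verdict is reported, so what follows is from my own last checks.

- **Jars:** in the final top picture each jar's axis is within about 2.5 mm of its dish's centre; 10 mm is allowed. Each was lowered until the force showed contact, then released. In the pictures they look upright.
- **Brush:** it lies across both wires, aligned with the rest to about 1°. Its point is about 4 mm from the rest's point by my own measurement and about 7 mm by the networks; 28 mm is allowed. I did not measure its seated height directly. I judged it from the release height and from how level it looks.
- **Timer and scraper:** I never touched either. Their network readings shifted by 5–6 mm from the first picture, which I put down to detector scatter because they look unmoved. The limit is 30 mm.
- **Rest position:** the networks' readings for the rest disagreed by up to about 10 mm, so I placed the brush by my own measurement of the foot and wires.

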